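# Lean the rinsed guard window on the drying rack

### The job

The blue-framed guard window of the canning machine has been rinsed: lift it out of the grey slotted stand, set its lower edge in the front groove of the green drying rack (the groove farther from the two steel posts), about midway along it, and lean it back until it rests on both posts. Keep hold of it until its lower edge is in the groove, ease it back gently without letting it drop or flop over, then let go so that it stays leaning there. Leave everything else where it stands.

Things in the scene. Friction and masses are not known exactly. Their poses are not given: they have to be found in the camera images.
- panel_center (a point): centre of the guard window, a rigid flat panel 120 mm wide (own y), 160 mm tall (own z, up) and 10 mm thick (own x), 0.15 to 0.31 kg: blue plastic frame round a clear pane, same on both faces. Top edge 80 mm above this point, lower edge 80 mm below. It starts upright in the stand's slot, 120 mm of it showing; pinch it through its thickness at the frame's 34 mm deep top bar
- panel_foot (a point): middle of the guard window's lower edge face (mid width, mid thickness), axes as at its centre
- stand: fixed grey slotted stand, origin on the table under its middle. Steel base 76 x 146 x 8 mm; on it a slot along own y, 13 mm wide, 126 mm long, floor 8 mm and top of its walls 48 mm above the table, closed at sides and ends: the panel comes out straight up. On the right half of the table; the tall canning machine begins at x = 0.55 m, between stand and rack
- rack: fixed green drying rack on the left half of the table, origin on the table under the middle of its base, 110 mm (own x) by 140 mm (own y), 10 mm thick. Two white ridges along y, each 6 mm wide, rising 10 mm above the base, at x = -41 and x = -11 mm. The panel leans towards own +x, which points to the robot's left within about 18 degrees
- front_groove (a point): centre of the floor of the front groove (rack x = -26 mm, y = 0, 10 mm above the table), axes as the rack's. The groove is 24 mm wide, between the two ridges. The other groove, between the second ridge and the posts, is the wrong one (too steep)
- post_tops (a point): point midway between the tops of the rack's two upright steel posts, 120 mm above the table, rack x = +34 mm. The posts are 12 mm thick with round tops (radius 6 mm), at y = -35 and +35 mm, free space between them but for a thin brace half-way up. With its foot in the front groove a panel resting on them leans 23 to 29 degrees from upright
- beaker: clear sample beaker, 56 mm across, 79 mm tall, standing between stand and rack; a bystander, origin under its middle. Leave it alone
- loose_can: white drinks can, 66 mm across, 122 mm tall, at the left front of the table; a bystander, origin under its middle. Leave it alone
- tape: roll of brown packing tape lying flat, 101 mm across, 48 mm high, at the right front; a bystander, origin under its middle. Leave it alone
- sleeve: brown paper sleeve of can ends lying on its side, 58 mm across, 200 mm long, at the right; a bystander, origin under its middle. Leave it alone

How it is judged:
On the way, in this order (a step that is already met when the one before it is completed fails the run):
1. the guard window is lifted clear of the stand's slot (height (world z) of panel_foot above 0.055 m), for 0.1 s.
2. its lower edge is in the front groove while the fingers still hold it (x of panel_foot in the frame of rack between -0.042 and -0.015 m and z of panel_foot in the frame of rack between 0 and 0.02 m and y of panel_foot in the frame of rack between -0.02 and 0.02 m and contact force between the fingers and panel above 0.5 N), for 0.1 s.
At the end, for the whole second after the job is handed in: The guard window stands with its lower edge down in the rack's front groove, its middle within 20 mm of the rack's middle, square with the rack within 0.15 rad, leaning back towards the posts at 0.37 to 0.54 rad (21 to 31 degrees) from upright, at rest (x of panel_foot in the frame of rack between -0.042 and -0.015 m and z of panel_foot in the frame of rack between 0 and 0.02 m and y of panel_foot in the frame of rack between -0.02 and 0.02 m and angle between panel_center's own z axis and vertical between 0.37 and 0.54 rad and x of panel_center in the frame of rack above -0.01 m and angle between the y axis of panel_center and the y axis of rack, either way round below 0.15 rad and contact force between panel and rack above 0.3 N and linear speed of panel below 0.02 m/s and angular speed of panel below 0.1 rad/s); the robot touches nothing.
It fails at once if the guard window is dropped or flops over near the rack (faster than 0.6 m/s or 3.2 rad/s with its lower edge within 60 mm of the groove's centre) (distance between panel_foot and front_groove below 0.06 m and (linear speed of panel above 0.6 m/s or angular speed of panel above 3.2 rad/s)).
It fails at once if the beaker is moved by more than 30 mm (distance of beaker from where it was at the start of the episode above 0.03 m).
It fails at once if the loose can is moved by more than 30 mm (distance of loose_can from where it was at the start of the episode above 0.03 m).
It fails at once if the tape is moved by more than 30 mm (distance of tape from where it was at the start of the episode above 0.03 m).
It fails at once if the sleeve is moved by more than 30 mm (distance of sleeve from where it was at the start of the episode above 0.03 m).
It also fails if it takes over 38 s, if anything falls off the work surface, if the arm or the gripper's body presses on something with over 40 N, if the wrist force passes 120 N, or if a joint passes its speed limit or range.

### The arm

A 7-joint arm with a two-finger parallel gripper is mounted at the origin on a cart in front of the work surface, level with it; the furniture and walls round the work are solid. World frame = base frame: x ahead of the robot, y to its left, z up, the work surface at z = 0. Lengths are in m, angles in rad, forces in N, time in s.
With the tool pointing down it reaches from about 0.35 to 0.9 m from the base axis. Payload 8.1 kg.
Tool frame: the origin (TCP) lies midway between the tips of the shut fingers; the grasp point (between the pads) lies 19 mm behind it; z points along the fingers, x is the direction in which the jaws open and shut, and the axes are right-handed (so a half turn about z gives the same grasp; the last joint's range is limited). The gripper opens to 92 mm and grips with 3 to 60 N. Pads are 19 mm wide; open, the fingers measure 130 mm over their backs; the gripper's body (75 mm by 190 mm) begins 47 mm behind the grasp point.
Start: joints at [1.111, 0.434, 0.025, 1.573, -0.012, 1.134, -0.075], TCP at [0.218, -0.586, 0.227] pointing down, gripper open.
Joint ranges: [-2.62, 2.62], [-0.44, 2.09], [-1.27, 1.32], [0.08, 2.57], [-1.32, 4.46], [0.12, 2], [-2.74, 2.74]. Speed limits (rad/s): [2.22, 2.22, 3.01, 3.01, 3.14, 3.14, 3.14].

### API

Orientations are given as a rotation vector (axis times angle).
In Python, from cell import arm gives the robot as it stands.
- The arm moves only by the tool jog_arm, never from a script. Its argument "commands" is a list of rows, each an object with "translation": the shift along the tool's x, y, z in mm, a list of three; "turn": the turn, a rotation vector about the tool's x, y, z in rad, a list of three. A call has 1 to 12 rows; each row is the pose to reach, as a shift and turn from the pose commanded when the call began, along the tool's axes at that moment; what a row does not reach only later rows make up. A row lasts 1/12 s, in which the tool goes at most 41.7 mm and 7.16 degrees, less where a joint would pass 70% of its speed; a pose out of reach is approached as far as the arm can. A call with a gripper value outside its range is refused whole. "claw" is the closure, from -1 (fully open) to 1 (shut), so that 0 is half open, set as the call begins (left out, the last holds). The fingers move at their own pace and stop on an object; "grip_force" is the grip in N (left out, the last holds). Time passes only in rows, so rows that repeat a pose let the fingers close. It gives the time, the measured TCP pose, the force and the opening at its end, in the units of the state.
- arm.observe(): the state, without advancing time (a new reading comes with each control period).
- arm.get_image(name): name is "scene" or "top"; returns the picture (480x640x3 uint8, blue, green, red); there is no depth.
- arm.camera_info(name): a dict with "vertical_fov" (degrees; the focal length in pixels is half the picture's height over the tangent of half this angle, whatever the lens; pixels are square), "cx", "cy" (the principal point, pixels), "distortion" ([k1, k2, p1, p2, k3] as OpenCV has them; the pictures are not rectified), "eye" and "rotation" of the camera in the world. Camera axes: x right, y up, looking along -z (the intrinsics and any distortion apply to the point x, -y, -z); pixel columns grow to the right and rows downward; lengths in m; the calibration is good to about 2 mm. A picture is of the moment at which its call begins. camera_info takes no time and is no camera call.
- arm.sign_off(): hands the job in, once; it reports no verdict.
Trained networks look in the newest picture that a camera, given by its name, has taken for a name from the list of things; names that differ only in an ending like _2 or _b are one class to them, and where a whole thing is asked for, a point or a joint stands for the part that bears it (a point fixed in the world has none). Each returns a list of dicts, best first, with "confidence" (0 to 1); they miss things now and then, are a little off and sometimes report something else, mostly with a low value. They report only what shows in the picture. A call takes as long as a camera call.
- arm.trace(camera, query): "region" (480x640 bool, what is visible of it) and "box" ([left, top, width, height] in pixels, round what is visible of it).
- arm.landmark_of(camera, query): "at" ([column, row] in pixels: a listed point, or the origin of a listed thing).
The state is a dict: "clock": time; "joints": joint angles; "dq": joint speeds; "joint_efforts": joint torques, N m; "position": TCP position; "ee_rot": TCP orientation; "force": force on the tool from outside, world axes, zero at the start; "ft_torque": the same for the moment, N m; "width": opening from 0.0 (shut) to 1.0 (fully open).
Only numpy, scipy, OpenCV 4.12 (cv2) and the standard library are available. Lean on these libraries where they do the work, as an engineer would, in place of code of your own. Each camera call takes 0.05 s, during which the arm holds its last target. There are 200 camera calls.

## Working session

There is one attempt and no reset: what is moved stays moved. The work goes in short steps, Python scripts to look and compute and a tool call to move; the robot and the scene stay as the last step left them, time stands still between calls to the robot, and variables do not carry over. Pictures are saved under pics/ and viewed, about 8 in all and at most 12, crops included, and the job is handed in when it is done.

Besides the shell and the picture viewer there is one more tool, called after "Call:" in YAML: its name, and indented under it one key for each argument. jog_arm: Moves the arm, as the interface text tells. Its arguments: {"type":"object","properties":{"commands":{"type":"array","items":{"type":"object","properties":{"translation":{"type":"array","items":{"type":"number"}},"turn":{"type":"array","items":{"type":"number"}}}}},"claw":{"type":"number"},"grip_force":{"type":"number"}},"required":["commands"]}

```bash
mkdir -p pics; ls; cat > h.py <<'E'
import numpy as np,cv2
from cell import arm
from scipy.spatial.transform import Rotation as R
def K(n):
    c=arm.camera_info(n); f=240/np.tan(np.radians(c['vertical_fov'])/2)
    return np.array([[f,0,c['cx']],[0,f,c['cy']],[0,0,1.]]),np.array(c['distortion'],float),np.array(c['eye'],float),np.array(c['rotation'],float)
def rot(r): return r if r.shape==(3,3) else R.from_rotvec(r).as_matrix()
def ray(n,px):
    k,d,e,r=K(n); p=cv2.undistortPoints(np.array(px,float).reshape(-1,1,2),k,d).reshape(-1,2)
    v=np.c_[p[:,0],-p[:,1],-np.ones(len(p))]@rot(r).T
    return e,v
def atz(n,px,z):
    e,v=ray(n,px); return e+v*((z-e[2])/v[:,2])[:,None]
def proj(n,P):
    k,d,e,r=K(n); q=(np.array(P,float).reshape(-1,3)-e)@rot(r); q=q*[1,-1,-1]
    return cv2.projectPoints(q,np.zeros(3),np.zeros(3),k,d)[0].reshape(-1,2)
E
python3 - <<'E'
from h import *
print(arm.observe())
for n in('scene','top'):
    print(n,arm.camera_info(n)); cv2.imwrite(f'pics/{n}0.png',arm.get_image(n))
    for q in('panel_center','panel_foot','stand','rack','front_groove','post_tops','beaker','loose_can'):
        print(q,[(np.round(l['at'],1).tolist(),round(l['confidence'],2)) for l in arm.landmark_of(n,q)[:2]])
E
```

```text
pics
{'clock': 0.0, 'joints': array([ 1.11137898,  0.43520274,  0.02496919,  1.57409393, -0.01159759,
        1.13398632, -0.07507534]), 'dq': array([-5.04309812e-04,  7.79580301e-06,  1.76328165e-04,  5.55368876e-04,
       -3.60947455e-04, -3.33634718e-04,  1.90076189e-03]), 'joint_efforts': array([ 5.54249855e-04, -6.67858028e+01,  9.85089540e-01, -3.14466298e+01,
       -6.05250592e-02,  4.29440313e-02,  2.08971146e-04]), 'position': array([ 0.21807987, -0.58517861,  0.22595872]), 'ee_rot': array([-2.57974352e+00,  1.79157327e+00,  2.11118348e-03]), 'force': array([-0.25843247,  0.47934866,  0.13786277]), 'ft_torque': array([ 0.00534037,  0.03263719, -0.01127053]), 'width': 0.9998640014503491}
scene {'vertical_fov': 54.89282330151356, 'cx': 319.06803519539056, 'cy': 242.69559077579663, 'distortion': array([-0.03716706,  0.        ,  0.        ,  0.        ,  0.        ]), 'eye': array([0.1193446 , 0.60584479, 1.03957153]), 'rotation': array([ 0.25916025, -0.83840848, -2.41794225])}
panel_center []
panel_foot [([367.3, 236.7], 0.76), ([363.7, 217.0], 0.61)]
stand [([365.3, 236.5], 0.66)]
rack [([295.7, 320.6], 0.61)]
front_groove [([298.9, 307.8], 0.69)]
post_tops [([284.1, 308.0], 0.55)]
beaker []
loose_can [([270.0, 390.8], 0.87)]
top {'vertical_fov': 42.640540229231895, 'cx': 321.8036012628507, 'cy': 237.7787495164358, 'distortion': array([0.03287953, 0.        , 0.        , 0.        , 0.        ]), 'eye': array([ 0.3123349 , -0.01142933,  1.66860278]), 'rotation': array([ 0.11825665, -0.1087553 , -1.57042674])}
panel_center [([381.2, 255.7], 0.81)]
panel_foot [([376.2, 261.4], 0.61)]
stand [([383.3, 259.0], 0.69), ([324.2, 271.5], 0.59)]
rack [([255.0, 260.9], 0.82)]
front_groove [([268.7, 257.8], 0.66)]
post_tops [([239.2, 258.4], 0.84)]
beaker [([321.7, 267.9], 0.66)]
loose_can [([189.2, 283.8], 0.72), ([380.5, 255.5], 0.63)]
```

```bash
python3 - <<'E'
from h import *
s=cv2.imread('pics/scene0.png')[180:430,200:460]; t=cv2.imread('pics/top0.png')[190:340,170:470]
cv2.imwrite('pics/s1.png',cv2.resize(s,None,fx=2.4,fy=2.4,interpolation=cv2.INTER_CUBIC)[:600])
cv2.imwrite('pics/t1.png',cv2.resize(t,None,fx=2.6,fy=2.6,interpolation=cv2.INTER_CUBIC))
for q,p,z in(('pc',(381.2,255.7),.088),('stand',(383.3,259),0),('rack',(255,260.9),0),('fg',(268.7,257.8),.01),('post',(239.2,258.4),.12),('beaker',(321.7,267.9),0),('can',(189.2,283.8),0)): print(q,atz('top',p,z).round(4))
for q,p,z in(('foot',(367.3,236.7),.008),('stand',(365.3,236.5),0),('rack',(295.7,320.6),0),('fg',(298.9,307.8),.01),('post',(284.1,308),.12)): print(q,atz('scene',p,z).round(4))
E
```

```text
pc [[ 0.4951 -0.1555  0.088 ]]
stand [[ 0.4962 -0.1691  0.    ]]
rack [[0.492  0.1808 0.    ]]
fg [[0.4992 0.1426 0.01  ]]
post [[0.4855 0.2071 0.12  ]]
beaker [[ 0.4723 -0.0011  0.    ]]
can [[0.4301 0.3583 0.    ]]
foot [[ 0.4776 -0.1608  0.008 ]]
stand [[ 0.4855 -0.1641  0.    ]]
rack [[0.4891 0.171  0.    ]]
fg [[0.5006 0.1409 0.01  ]]
post [[0.4873 0.2102 0.12  ]]
```

View pics/s1.png

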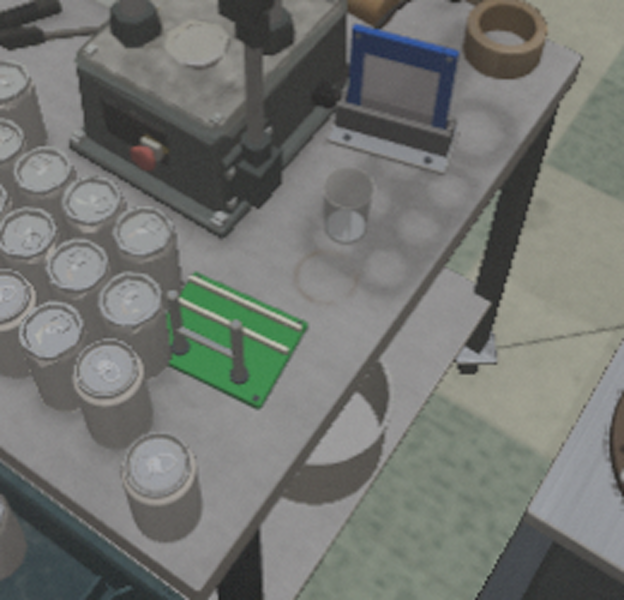

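View pics/t1.png

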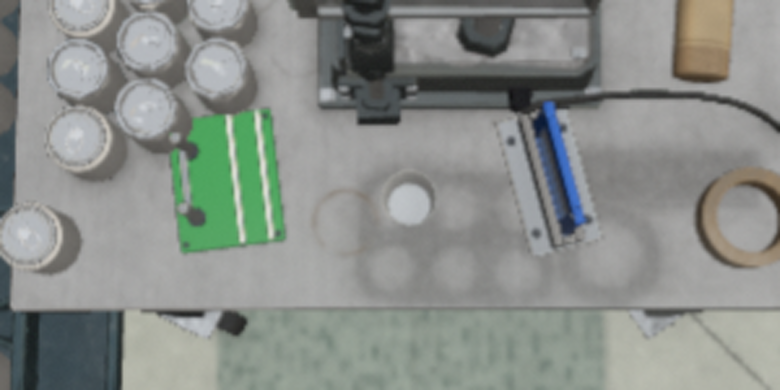

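Scene view: the panel is upright in the stand (top bar about (405,45) in the crop). The rack has its ridges on the right, towards the stand, and posts on the left at (175,295) and (237,325). Cans stand close behind the rack's far-left corner. The top view agrees. Next I'll fit rack and panel to the colour masks.

```bash
cat > fit.py <<'E'
from h import *
from scipy.optimize import minimize
S=4
def box(x,y,a,lx,ly,z0,z1,tilt=0):
    P=np.array([[sx*lx/2,sy*ly/2,z] for sx in(-1,1) for sy in(-1,1) for z in(z0,z1)])
    P[:,0]+=np.tan(tilt)*(P[:,2]-.048)
    c,s=np.cos(a),np.sin(a); P[:,:2]=P[:,:2]@np.array([[c,s],[-s,c]])
    return P+[x,y,0]
def hull(pts,o):
    m=np.zeros((480*S//2,640*S//2),np.uint8)
    h=cv2.convexHull(np.float32(pts)); cv2.fillPoly(m,[np.int32(np.round((h+.5)*S/2*16))],1,shift=4); return m>0
def masks(ims,kind):
    out={}
    for n,im in ims.items():
        im=cv2.resize(im,None,fx=S/2,fy=S/2,interpolation=cv2.INTER_CUBIC).astype(int); b,g,r=im[...,0],im[...,1],im[...,2]
        m=((g-np.maximum(b,r))>35) if kind=='g' else ((b-r>50)&(b-g>30))
        nn,l,st,_=cv2.connectedComponentsWithStats(m.astype(np.uint8)); k=1+np.argmax(st[1:,4])
        p=np.argwhere(l==k)[:,::-1]
        mm=np.zeros(m.shape,np.uint8); cv2.fillPoly(mm,[cv2.convexHull(p.astype(np.int32))],1); out[n]=mm>0
    return out
def fit(M,x0,fb,step):
    def cost(p):
        c=0
        for n,m in M.items():
            h=hull(proj(n,fb(p)),0); c+=1-(h&m).sum()/(h|m).sum()
        return c
    b=None
    for _ in range(3):
        x=x0 if b is None else b.x
        b=minimize(cost,x,method='Nelder-Mead',options=dict(initial_simplex=np.array([x]+[np.array(x)+np.eye(len(x))[i]*step[i] for i in range(len(x))]),xatol=1e-5,fatol=1e-5))
    return b
E
python3 - <<'E'
from fit import *
ims={n:cv2.imread(f'pics/{n}0.png') for n in('scene','top')}
fr=lambda p:box(*p,.11,.14,0,.01)
fp=lambda p:box(*p[:3],.01,.12,.05,.168,p[3])
for k,f,x0,st in(('g',fr,[.49,.177,1.7],[.01,.01,.1]),('b',fp,[.495,-.163,1.8,0.],[.01,.01,.1,.03])):
    M=masks(ims,k)
    for sub in(M,{'top':M['top']},{'scene':M['scene']}):
        r=fit(sub,x0,f,st); print(k,list(sub),r.x.round(4),round(r.fun,3))
        if len(sub)==2:
            for n in M:
                cv2.polylines(ims[n],[np.int32(cv2.convexHull(np.float32(proj(n,f(r.x))))*16+8)],True,(0,0,255),1,shift=4)
t=cv2.resize(ims['top'][190:340,170:470],None,fx=2.6,fy=2.6); s=cv2.resize(ims['scene'][180:350,260:400],None,fx=1,fy=1)
s=cv2.resize(ims['scene'][180:360,255:405],None,fx=2.1,fy=2.1)
o=np.zeros((600,800,3),np.uint8);o=np.zeros((780,800,3),np.uint8);o[:390,:780]=t;o[390:768,:315]=s
cv2.imwrite('pics/o1.png',cv2.resize(o[:768],None,fx=.78,fy=.78,interpolation=cv2.INTER_AREA))
E
```

```text
g ['scene', 'top'] [0.4956 0.1782 1.7258] 1.149
g ['top'] [0.4969 0.1783 1.7293] 0.53
g ['scene'] [0.4942 0.1745 1.7364] 0.613
b ['scene', 'top'] [ 0.495 -0.163  1.8    0.   ] 2.0
b ['top'] [ 0.495 -0.163  1.8    0.   ] 1.0
b ['scene'] [ 0.495 -0.163  1.8    0.   ] 1.0
```

View pics/o1.png

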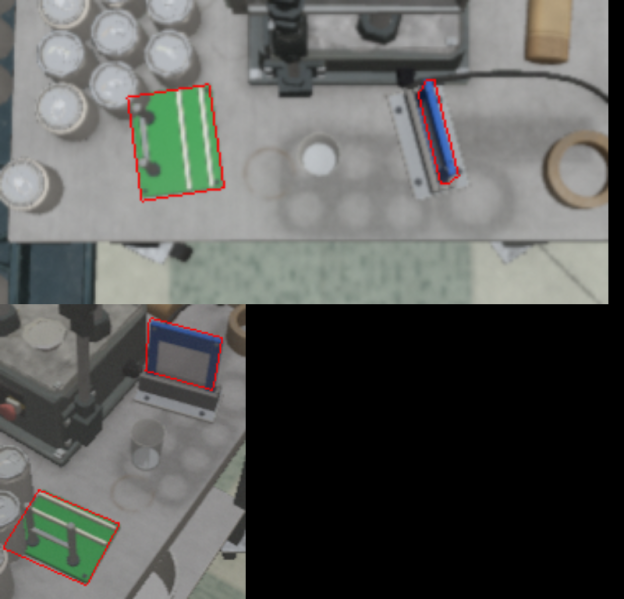

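The overlay is close: rack and panel outlines lie within about 2 px. The masks picked the wrong components, though (ridge-split green, another blue object), so I'll refit with ROIs.

```bash
python3 - <<'E'
import re
s=open('fit.py').read()
s=s.replace("def masks(ims,kind):","ROI=dict(g=dict(top=(230,230,285,292),scene=(262,285,335,355)),b=dict(top=(370,225,405,285),scene=(340,188,395,240)))\ndef masks(ims,kind):")
i=s.index("        nn,l"); j=s.index("        mm=")
s=s[:i]+"        x0,y0,x1,y1=[v*S//2 for v in ROI[kind][n]]; z=np.zeros_like(m); z[y0:y1,x0:x1]=m[y0:y1,x0:x1]\n        z=cv2.morphologyEx(z.astype(np.uint8),cv2.MORPH_OPEN,np.ones((3,3)))\n        p=np.argwhere(z>0)[:,::-1]\n"+s[j:]
s=s.replace(">35) if",">25) if").replace("b-r>50)&(b-g>30)","b-r>35)&(b-g>20)")
open('fit.py','w').write(s)
E
cat > run1.py <<'E'
from fit import *
ims={n:cv2.imread(f'pics/{n}0.png') for n in('scene','top')}
fr=lambda p:box(*p,.11,.14,0,.01)
fp=lambda p:box(*p[:3],.01,.12,.052,.168,p[3])
for k,f,x0,st in(('g',fr,[.4956,.178,1.7],[.01,.01,.1]),('b',fp,[.495,-.163,1.8,0.],[.01,.01,.1,.03])):
    M=masks(ims,k)
    for sub in(M,{'top':M['top']},{'scene':M['scene']}):
        r=fit(sub,x0,f,st); print(k,list(sub),r.x.round(4),round(r.fun,3))
    for n in M: print(n,[list(v) for v in (np.argwhere(M[n])[:,::-1].min(0)/2,np.argwhere(M[n])[:,::-1].max(0)/2)])
E
python3 run1.py
python3 - <<'E'
from h import *
for p in((228,221),): print('can', atz('top',[(170+150/2.6,190+105/2.6),(170+215/2.6,190+68/2.6),(170+82/2.6,190+138/2.6)],.122).round(3))
print('machine',atz('top',[(170+378/2.6,190+122/2.6),(170+520/2.6,190+108/2.6)],.03).round(3), 'beaker',atz('top',[(170+410/2.6,190+203/2.6)],.0).round(3))
E
```

```text
g ['scene', 'top'] [0.4953 0.1759 1.6845] 0.177
g ['top'] [0.4976 0.1767 1.6991] 0.046
can [[0.557 0.237 0.122]
 [0.594 0.174 0.122]
 [0.525 0.303 0.122]]
machine [[ 0.553  0.016  0.03 ]
 [ 0.567 -0.132  0.03 ]] beaker [[ 0.472 -0.017  0.   ]]Traceback (most recent call last):
  File "run1.py", line 8, in <module>
    r=fit(sub,x0,f,st); print(k,list(sub),r.x.round(4),round(r.fun,3))
  File "fit.py", line 32, in fit
    b=minimize(cost,x,method='Nelder-Mead',options=dict(initial_simplex=np.array([x]+[np.array(x)+np.eye(len(x))[i]*step[i] for i in range(len(x))]),xatol=1e-5,fatol=1e-5))
    res = _minimize_neldermead(fun, x0, args, callback, bounds=bounds,
                               **options)
    fxcc = func(xcc)
    fx = function(np.copy(x), *(wrapper_args + args))
  File "fit.py", line 27, in cost
    h=hull(proj(n,fb(p)),0); c+=1-(h&m).sum()/(h|m).sum()
           ~~~~^^^^^^^^^
  File "h.py", line 15, in proj
    k,d,e,r=K(n); q=(np.array(P,float).reshape(-1,3)-e)@rot(r); q=q*[1,-1,-1]
            ~^^^
  File "h.py", line 5, in K
    c=arm.camera_info(n); f=240/np.tan(np.radians(c['vertical_fov'])/2)
ValueError: time passes only in moves, steps and waits
```

```bash
sed -i 's/^def K(n):/import functools\n@functools.cache\ndef K(n):/' h.py; sed -i 's/for n in M: print.*/pass/' run1.py; python3 run1.py
cat >> run1.py <<'E'
M=masks(ims,'g')
E
python3 - <<'E'
from h import *
im=cv2.imread('pics/top0.png').astype(int)
# white ridges: bright, low saturation inside rack, back-project at z=.02
m=np.zeros((480,640),np.uint8); m[228:290,250:285]=1
w=(im.min(2)>150)&(m>0)
w&=~(np.arange(640)[None,:]>282)
n,l,st,c=cv2.connectedComponentsWithStats(w.astype(np.uint8))
for i in range(1,n):
    if st[i,4]>15:
        p=np.argwhere(l==i)[:,::-1]; P=atz('top',p,.02)[:,:2]
        mu=P.mean(0);v=np.linalg.svd(P-mu)[2][0]; v*=np.sign(v[0]); t=(P-mu)@v
        print(st[i],mu.round(4),np.arctan2(v[1],v[0]).round(4),t.min().round(3),t.max().round(3), ((t.min()+t.max())/2*v+mu).round(4))
E
```

```text
g ['scene', 'top'] [0.4953 0.1759 1.6845] 0.177
g ['top'] [0.4976 0.1767 1.6991] 0.046
g ['scene'] [0.4933 0.1739 1.6988] 0.102
b ['scene', 'top'] [ 0.4954 -0.16    1.8129 -0.0138] 0.974
b ['top'] [ 0.4959 -0.1582  1.8126 -0.0287] 0.098
b ['scene'] [ 0.532  -0.2649  1.8208  0.7468] 0.16
[250 228  33  62 451] [0.4868 0.1231] -0.1769 -0.083 0.094 [0.4921 0.1221]
[268 232   7  50 104] [0.5011 0.1355] 0.1251 -0.066 0.068 [0.502  0.1356]
[257 234   7  49 102] [0.4977 0.1653] 0.1258 -0.065 0.066 [0.498  0.1653]
```

```bash
python3 - <<'E'
from h import *
def tri(pt,ps):
    A=np.zeros((3,3));b=np.zeros(3);L=[]
    for n,p in(('top',pt),('scene',ps)):
        e,v=ray(n,[p]);v=v[0]/np.linalg.norm(v[0]);M=np.eye(3)-np.outer(v,v);A+=M;b+=M@e;L.append((e,M))
    X=np.linalg.solve(A,b);return X.round(4),[round(np.linalg.norm(M@(X-e)),4) for e,M in L]
t=lambda x,y:(170+x/2.6,190+y/2.6); s=lambda x,y:(200+x/2.4,180+y/2.4)
for a,b in((t(215,68),s(143,232)),(t(150,105),s(130,300)),(t(80,138),s(108,368)),(t(28,235),s(160,465))):
    print(*tri(a,b))
print('post far',tri(t(178,140),s(174,296)),'near',tri(t(182,209),s(237,325)))
print('panel top far',tri(t(547,102),s(353,27)),'near',tri(t(583,222),s(458,52)))
a,b=[atz('scene',[s(353,27),s(458,52)],.168)][0];print(a,b)
im=cv2.imread('pics/scene0.png')[270:380,225:345];t_=cv2.imread('pics/top0.png')[200:300,190:310]
cv2.imwrite('pics/z2.png',np.hstack([cv2.resize(im,(400,367),interpolation=3),cv2.resize(t_,(400,367),interpolation=3)]))
E
```

```text
[0.5927 0.1737 0.1152] [np.float64(0.0026), np.float64(0.0026)]
[0.5574 0.2385 0.1063] [np.float64(0.0025), np.float64(0.0025)]
[0.5254 0.307  0.1088] [np.float64(0.0013), np.float64(0.0013)]
[0.4285 0.3541 0.1097] [np.float64(0.003), np.float64(0.003)]
post far (array([0.5233, 0.2108, 0.1076]), [np.float64(0.0013), np.float64(0.0013)]) near (array([0.4535, 0.2044, 0.1128]), [np.float64(0.0025), np.float64(0.0025)])
panel top far (array([ 0.5503, -0.1487,  0.1618]), [np.float64(0.0024), np.float64(0.0024)]) near (array([ 0.4357, -0.1805,  0.1631]), [np.float64(0.0023), np.float64(0.0023)])
[ 0.54496328 -0.14408585  0.168     ] [ 0.43174187 -0.17673337  0.168     ]
```

View pics/z2.png

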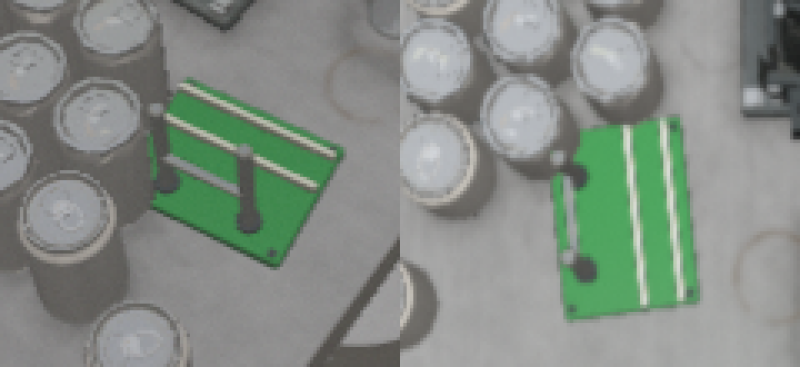

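The zoom shows a can crowding the rack's far-left corner (about 5 mm from the far post), so I'll place the panel about 8 mm towards the robot. Now I'll approach.

```bash
cat >> h.py <<'E'
def go(p,xa,tilt=0,n=8,s=None):
    """tool-frame shift (mm) and rotvec to pose p with tool x at world angle xa, then tilted about world horizontal axis normal to it"""
    s=s or arm.observe(); R0=R.from_rotvec(s['ee_rot'])
    c,q=np.cos(xa),np.sin(xa); Rt=np.array([[c,q,0],[q,-c,0],[0,0,-1]]).T
    Rt=R.from_rotvec(tilt*np.array([-np.sin(xa),np.cos(xa),0]))*R.from_matrix(Rt)
    d=R0.inv().apply(np.array(p)-s['position'])*1000; w=(R0.inv()*Rt).as_rotvec()
    print('clock',s['clock'],'shift',d.round(1),'turn',w.round(4)); return d,w
E
python3 -c "
from h import *
go([.492,-.159,.226],-1.316)"
```

```text
clock 0.9 shift [-304.2 -405.5    0.7] turn [ 0.000e+00 -1.000e-04  1.019e-01]
```

Call:
jog_arm:
  commands:
    - {"translation": [-12,-16,0],"turn": [0,0,0.01]}
    - {"translation": [-30,-40,0],"turn": [0,0,0.02]}
    - {"translation": [-52,-69,0],"turn": [0,0,0.03]}
    - {"translation": [-74,-99,0],"turn": [0,0,0.04]}
    - {"translation": [-96,-128,0],"turn": [0,0,0.05]}
    - {"translation": [-118,-157,0],"turn": [0,0,0.06]}
    - {"translation": [-140,-187,0],"turn": [0,0,0.07]}
    - {"translation": [-162,-216,0],"turn": [0,0,0.08]}
    - {"translation": [-184,-245,0],"turn": [0,0,0.09]}
    - {"translation": [-206,-275,0],"turn": [0,0,0.1]}
    - {"translation": [-224,-299,0],"turn": [0,0,0.1]}
    - {"translation": [-236,-315,0],"turn": [0,0,0.102]}

```text
clock: 1.9
position: [0.4329, -0.2511, 0.227]
ee_rot: [-2.488, 1.916, -0.001]
force: [0.2, -1.0, 0.6]
width: 1.0
```

```bash
python3 -c "
from h import *
go([.492,-.159,.210],-1.316)"
```

```text
clock 1.9 shift [-74.  -80.6  17.2] turn [-0.0013  0.0003  0.0034]
```

Call:
jog_arm:
  commands:
    - {"translation": [-18,-20,0]}
    - {"translation": [-40,-43,0]}
    - {"translation": [-60,-65,5]}
    - {"translation": [-70,-77,10]}
    - {"translation": [-74,-81,15]}
    - {"translation": [-74,-81,17]}
    - {"translation": [-74,-81,17]}

```text
schema error: expected keys translation, turn
```

```bash
python3 - <<'E'
from h import *
print(arm.observe()['position'])
go([.492,-.159,.137],-1.316)
o=[]
for n,(x0,y0,x1,y1) in(('scene',(310,140,430,260)),('top',(330,190,450,310))):
    im=arm.get_image(n); cv2.imwrite(f'pics/{n}1.png',im); 
    o.append(cv2.resize(im[y0:y1,x0:x1],(400,400),interpolation=3))
cv2.imwrite('pics/o2.png',np.hstack(o))
E
```

```text
[ 0.43289751 -0.25112388  0.22704051]
clock 1.9 shift [-74.  -80.5  90.2] turn [-0.0013  0.0003  0.0034]
```

View pics/o2.png

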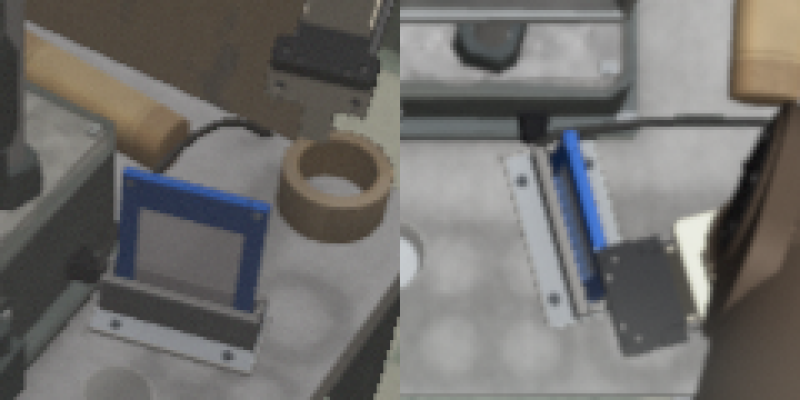

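The jog was refused because every row needs a turn. The picture shows the gripper still to the right of the panel, whose top bar is clear. Resending.

Call:
jog_arm:
  commands:
    - {"translation": [-18,-20,0],"turn": [0,0,0]}
    - {"translation": [-40,-43,0],"turn": [0,0,0]}
    - {"translation": [-60,-65,5],"turn": [0,0,0]}
    - {"translation": [-70,-77,10],"turn": [0,0,0]}
    - {"translation": [-74,-81,15],"turn": [0,0,0]}
    - {"translation": [-74,-81,17],"turn": [0,0,0]}
    - {"translation": [-74,-81,17],"turn": [0,0,0]}

```text
clock: 2.58
position: [0.4897, -0.1639, 0.2091]
ee_rot: [2.483, -1.922, -0.002]
force: [-1.4, -0.4, 0.4]
width: 1.0
```

```bash
python3 - <<'E'
from h import *
print(arm.observe()['position'])
go([.492,-.159,.137],-1.316)
o=[]
for n,(x0,y0,x1,y1) in(('scene',(310,140,430,260)),('top',(330,190,450,310))):
    im=arm.get_image(n); cv2.imwrite(f'pics/{n}2.png',im); 
    o.append(cv2.resize(im[y0:y1,x0:x1],(400,400),interpolation=3))
cv2.imwrite('pics/o3.png',np.hstack(o))
E
```

```text
[ 0.48967855 -0.16389293  0.20905867]
clock 2.5833 shift [-4.2 -3.6 72.1] turn [ 0.0018 -0.0001 -0.0012]
```

View pics/o3.png

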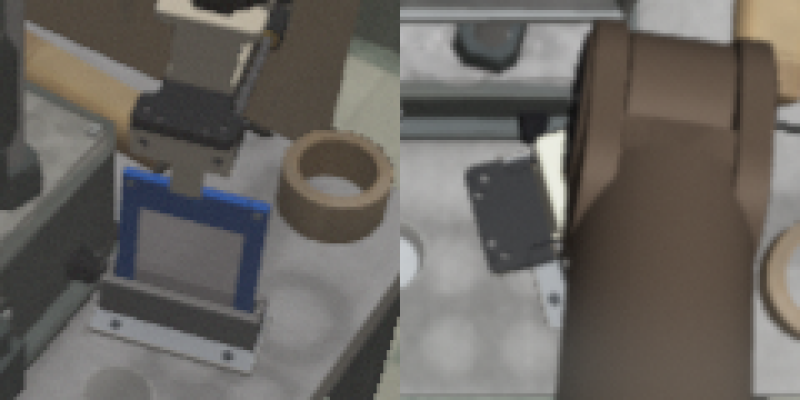

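The fingers straddle the top bar near mid-width. Descending, then closing gently.

Call:
jog_arm:
  commands:
    - {"translation": [-4,-3,8],"turn": [0,0,0]}
    - {"translation": [-4,-3,24],"turn": [0,0,0]}
    - {"translation": [-4,-3,42],"turn": [0,0,0]}
    - {"translation": [-4,-3,58],"turn": [0,0,0]}
    - {"translation": [-4,-3,70],"turn": [0,0,0]}
    - {"translation": [-4,-3,74],"turn": [0,0,0]}
    - {"translation": [-4,-3,74],"turn": [0,0,0]}
    - {"translation": [-4,-3,74],"turn": [0,0,0]}

```text
clock: 3.35
position: [0.4928, -0.1582, 0.136]
ee_rot: [-2.485, 1.922, -0.0]
force: [-0.4, -1.0, 0.3]
width: 1.002
```

Call:
jog_arm:
  commands:
    - {"translation": [0,0,0],"turn": [0,0,0]}
    - {"translation": [0,0,0],"turn": [0,0,0]}
    - {"translation": [0,0,0],"turn": [0,0,0]}
    - {"translation": [0,0,0],"turn": [0,0,0]}
    - {"translation": [0,0,0],"turn": [0,0,0]}
    - {"translation": [0,0,0],"turn": [0,0,0]}
    - {"translation": [0,0,0],"turn": [0,0,0]}
    - {"translation": [0,0,0],"turn": [0,0,0]}
  claw: 1
  grip_force: 15

```text
clock: 4.02
position: [0.4927, -0.1579, 0.1357]
ee_rot: [2.486, -1.921, 0.0]
force: [0.7, 0.3, -0.2]
width: 0.473
```

```bash
python3 - <<'E'
from h import *
s=arm.observe(); print({k:np.round(s[k],4) for k in('position','ee_rot','force','ft_torque','width')})
go([.492,-.159,.137],-1.316)
E
```

```text
{'position': array([ 0.4927, -0.1579,  0.1357]), 'ee_rot': array([ 2.4857, -1.9212,  0.    ]), 'force': array([ 0.7377,  0.3301, -0.2239]), 'ft_torque': array([-0.0229,  0.0271, -0.0448]), 'width': np.float64(0.4727)}
clock 4.0167 shift [ 0.9  0.9 -1.3] turn [ 0.     -0.0001  0.    ]
```

Call:
jog_arm:
  commands:
    - {"translation": [0,0,0],"turn": [0,0,0]}
    - {"translation": [0,0,0],"turn": [0,0,0]}
    - {"translation": [0,0,0],"turn": [0,0,0]}
    - {"translation": [0,0,0],"turn": [0,0,0]}
    - {"translation": [0,0,0],"turn": [0,0,0]}
    - {"translation": [0,0,0],"turn": [0,0,0]}
    - {"translation": [0,0,0],"turn": [0,0,0]}
    - {"translation": [0,0,0],"turn": [0,0,0]}

```text
clock: 4.68
position: [0.4928, -0.1585, 0.1357]
ee_rot: [2.485, -1.922, 0.001]
force: [2.1, -3.9, -2.7]
width: 0.114
```

```bash
python3 - <<'E'
from h import *
s=arm.observe(); print({k:np.round(s[k],4) for k in('position','ee_rot','force','ft_torque','width')})
E
```

```text
{'position': array([ 0.4928, -0.1585,  0.1357]), 'ee_rot': array([ 2.4849e+00, -1.9217e+00,  1.2000e-03]), 'force': array([ 2.0513, -3.9085, -2.7029]), 'ft_torque': array([-1.0055, -0.3802, -0.0046]), 'width': np.float64(0.1144)}
```

Gripped (opening 10.5 mm). Lifting straight up with a firmer grip.

Call:
jog_arm:
  commands:
    - {"translation": [0,0,0],"turn": [0,0,0]}
    - {"translation": [0,0,-3],"turn": [0,0,0]}
    - {"translation": [0,0,-9],"turn": [0,0,0]}
    - {"translation": [0,0,-18],"turn": [0,0,0]}
    - {"translation": [0,0,-28],"turn": [0,0,0]}
    - {"translation": [0,0,-40],"turn": [0,0,0]}
    - {"translation": [0,0,-54],"turn": [0,0,0]}
    - {"translation": [0,0,-70],"turn": [0,0,0]}
    - {"translation": [0,0,-86],"turn": [0,0,0]}
    - {"translation": [0,0,-102],"turn": [0,0,0]}
    - {"translation": [0,0,-112],"turn": [0,0,0]}
    - {"translation": [0,0,-115],"turn": [0,0,0]}
  grip_force: 35

```text
clock: 5.68
position: [0.4932, -0.1575, 0.2522]
ee_rot: [-2.485, 1.92, -0.002]
force: [-0.0, 0.7, -1.4]
width: 0.106
```

```bash
python3 - <<'E'
from h import *
s=arm.observe(); print({k:np.round(s[k],4) for k in('position','ee_rot','force','ft_torque','width')})
go([.435,-.13,.25],-1.36); go([.435,.10,.25],-1.445)
E
```

```text
{'position': array([ 0.4932, -0.1575,  0.2522]), 'ee_rot': array([-2.4851,  1.9201, -0.0025]), 'force': array([-0.0493,  0.7028, -1.4295]), 'ft_torque': array([ 0.035 , -0.0526,  0.0052]), 'width': np.float64(0.106)}
clock 5.6833 shift [-41.3  49.4   2.1] turn [-0.0018 -0.0005  0.0443]
clock 5.6833 shift [-263.9   -8.6    2. ] turn [-0.0019 -0.0004  0.1293]
```

Call:
jog_arm:
  commands:
    - {"translation": [-8,15,0],"turn": [0,0,0.005]}
    - {"translation": [-20,32,0],"turn": [0,0,0.015]}
    - {"translation": [-38,44,0],"turn": [0,0,0.03]}
    - {"translation": [-60,44,0],"turn": [0,0,0.045]}
    - {"translation": [-85,38,0],"turn": [0,0,0.06]}
    - {"translation": [-112,31,0],"turn": [0,0,0.07]}
    - {"translation": [-140,24,0],"turn": [0,0,0.08]}
    - {"translation": [-168,17,0],"turn": [0,0,0.09]}
    - {"translation": [-196,9,0],"turn": [0,0,0.1]}
    - {"translation": [-224,2,0],"turn": [0,0,0.115]}
    - {"translation": [-246,-4,0],"turn": [0,0,0.125]}
    - {"translation": [-256,-7,0],"turn": [0,0,0.13]}

```text
clock: 6.68
position: [0.4339, 0.0953, 0.2501]
ee_rot: [-2.359, 2.074, 0.003]
force: [0.0, 0.9, -2.3]
width: 0.107
```

```bash
python3 - <<'E'
from h import *
s=arm.observe(); print({k:np.round(s[k],4) for k in('position','ee_rot','force','ft_torque','width')})
go([.4918,.1495,.200],-1.445)
E
```

```text
{'position': array([0.4339, 0.0953, 0.2501]), 'ee_rot': array([-2.3591,  2.0745,  0.0027]), 'force': array([ 1.9000e-03,  8.5300e-01, -2.2558e+00]), 'ft_torque': array([0.0229, 0.0049, 0.0479]), 'width': np.float64(0.1068)}
clock 6.6833 shift [-46.3 -64.4  50.1] turn [0.001  0.0014 0.0024]
```

Call:
jog_arm:
  commands:
    - {"translation": [-4,-5,0],"turn": [0,0,0]}
    - {"translation": [-12,-16,5],"turn": [0,0,0]}
    - {"translation": [-21,-30,14],"turn": [0,0,0]}
    - {"translation": [-31,-44,26],"turn": [0,0,0]}
    - {"translation": [-39,-55,37],"turn": [0,0,0]}
    - {"translation": [-44,-62,46],"turn": [0,0,0]}
    - {"translation": [-46,-64,50],"turn": [0,0,0]}
    - {"translation": [-46,-64,50],"turn": [0,0,0]}
    - {"translation": [-46,-64,50],"turn": [0,0,0]}

```text
clock: 7.43
position: [0.4923, 0.1445, 0.2005]
ee_rot: [2.354, -2.078, -0.001]
force: [-0.1, 0.1, -0.7]
width: 0.108
```

```bash
python3 - <<'E'
from h import *
s=arm.observe(); print({k:np.round(s[k],4) for k in('position','ee_rot','force','width')})
go([.4919,.1495,.16],-1.445)
o=[]
for n,(x0,y0,x1,y1) in(('scene',(225,200,345,380)),('top',(190,180,310,300))):
    im=arm.get_image(n); cv2.imwrite(f'pics/{n}3.png',im); 
    # predicted panel corners from the tool pose
    p=s['position']; t=-1.445; ux=-np.array([np.cos(t),np.sin(t),0]); uy=np.array([-ux[1],ux[0],0])
    P=[p+[0,0,z]+uy*y for y,z in((-.06,.032),(.06,.032),(.06,-.128),(-.06,-.128))]
    q=proj(n,P); print(n,q.round(1).tolist())
    for q_ in ('panel_foot','panel_center'): print(q_,[(np.round(l['at'],1).tolist(),round(l['confidence'],2)) for l in arm.landmark_of(n,q_)[:2]], proj(n,[p-[0,0,.128 if 'foot' in q_ else .048]]).round(1))
    S_=4 if n=='scene' else 3.3; im=cv2.resize(im[y0:y1,x0:x1],None,fx=3.3,fy=3.3,interpolation=3)
    cv2.polylines(im,[np.int32((q-[x0,y0]+.5)*3.3)],True,(0,0,255),1); o.append(cv2.copyMakeBorder(im,0,594-im.shape[0],0,0,0))
cv2.imwrite('pics/o4.png',np.hstack(o))
E
```

```text
{'position': array([0.4923, 0.1445, 0.2005]), 'ee_rot': array([ 2.3544e+00, -2.0782e+00, -5.0000e-04]), 'force': array([-0.0883,  0.1253, -0.7203]), 'width': np.float64(0.1079)}
clock 7.4333 shift [-5.  -0.3 40.5] turn [ 0.0011 -0.0005 -0.0013]
scene [[273.8, 248.6], [322.3, 269.2], [321.8, 307.4], [278.7, 288.0]]
panel_foot [([302.4, 300.9], 0.96), ([284.3, 309.1], 0.69)] [[299.9 297.5]]
panel_center [([296.3, 279.6], 0.58)] [[298.8 279.3]]
top [[256.3, 225.2], [262.1, 275.4], [268.4, 280.6], [263.1, 235.2]]
panel_foot [] [[265.7 257.8]]
panel_center [] [[262.6 254.2]]
```

View pics/o4.png

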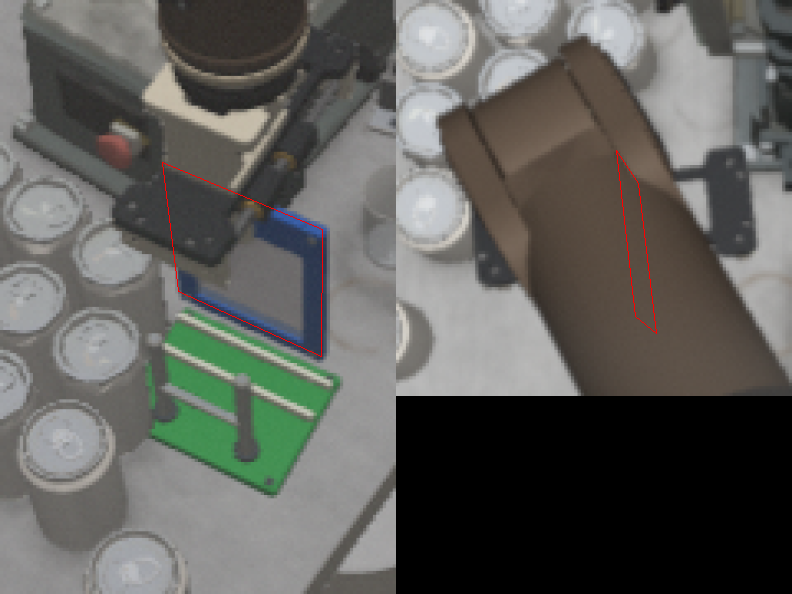

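The overlay agrees with the image to about 1 px: the panel hangs straight, with its foot over the front groove. Lowering to just above the groove floor.

```bash
cat >> h.py <<'E'
O=np.array([.4968,.1762,0]);ex=np.array([-.126,.992,0]);ey=np.array([-.992,-.126,0]);L=.1277
def leanpose(th,fx,fy,fz,s=None):
    "tool target so that the foot is at rack fx,fy,fz (m) and the panel leans th"
    p=O+fx*ex+fy*ey+[0,0,fz]+L*(np.sin(th)*ex+[0,0,np.cos(th)])
    return go(p,-1.445,th,s=s)
def foot(s):
    z=R.from_rotvec(s['ee_rot']).as_matrix()[:,2]; f=s['position']+L*z-O
    return np.array([f@ex,f@ey,f[2]]).round(4), 'lean',np.arctan2(-z@ex,-z[2]).round(4)
E
python3 - <<'E'
from h import *
s=arm.observe(); print(foot(s)); leanpose(0,-.028,.006,.012); leanpose(.1,-.028,.006,.0115)
E
```

```text
(array([-0.0306,  0.0078,  0.0736]), 'lean', np.float64(0.0002))
clock 7.7333 shift [-2.5 -1.8 61.6] turn [-0.001  -0.0002 -0.0015]
clock 7.7333 shift [-15.3  -1.8  62.7] turn [-0.001  -0.1002 -0.0015]
```

```bash
sed -i 's/return go(p,-1.445,th,s=s)/return go(p,-1.445,-th,s=s)/' h.py; python3 - <<'E'
from h import *
s=arm.observe(); d,w=leanpose(.1,-.028,.006,.0115)
R0=R.from_rotvec(s['ee_rot']); print(foot(dict(position=s['position']+R0.apply(d/1000),ee_rot=(R0*R.from_rotvec(w)).as_rotvec())))
E
```

```text
clock 7.7333 shift [-15.3  -1.8  62.7] turn [-0.0009  0.0998 -0.0016]
(array([-0.028 ,  0.006 ,  0.0115]), 'lean', np.float64(0.1))
```

Call:
jog_arm:
  commands:
    - {"translation": [-1,-1,6],"turn": [0,0,0]}
    - {"translation": [-2,-2,16],"turn": [0,0,0]}
    - {"translation": [-2.5,-2,28],"turn": [0,0,0]}
    - {"translation": [-2.5,-2,40],"turn": [0,0,0]}
    - {"translation": [-2.5,-2,49],"turn": [0,0,0]}
    - {"translation": [-2.5,-2,55],"turn": [0,0,0]}
    - {"translation": [-2.5,-2,59],"turn": [0,0,0]}
    - {"translation": [-2.5,-2,61],"turn": [0,0,0]}
    - {"translation": [-2.5,-2,61],"turn": [0,0,0]}
    - {"translation": [-2.5,-2,61],"turn": [0,0,0]}

```text
clock: 8.57
position: [0.4947, 0.1481, 0.14]
ee_rot: [-2.355, 2.078, -0.0]
force: [0.2, 0.2, -1.4]
width: 0.108
```

```bash
python3 - <<'E'
from h import *
s=arm.observe(); print(foot(s),{k:np.round(s[k],4) for k in('position','force','ft_torque','width')})
o=[]
for n,(x0,y0,x1,y1) in(('scene',(235,230,355,350)),):
    im=arm.get_image(n); o.append(cv2.resize(im[y0:y1,x0:x1],None,fx=5,fy=5,interpolation=3))
    print([(np.round(l['at'],1).tolist(),round(l['confidence'],2)) for l in arm.landmark_of(n,'panel_foot')[:2]])
cv2.imwrite('pics/o5.png',np.hstack(o))
E
```

```text
(array([-0.0276,  0.0056,  0.0123]), 'lean', np.float64(-0.0001)) {'position': array([0.4947, 0.1481, 0.14  ]), 'force': array([ 0.2421,  0.1687, -1.3978]), 'ft_torque': array([-0.0056, -0.0229,  0.0416]), 'width': np.float64(0.1076)}
[([302.8, 313.2], 0.57)]
```

View pics/o5.png

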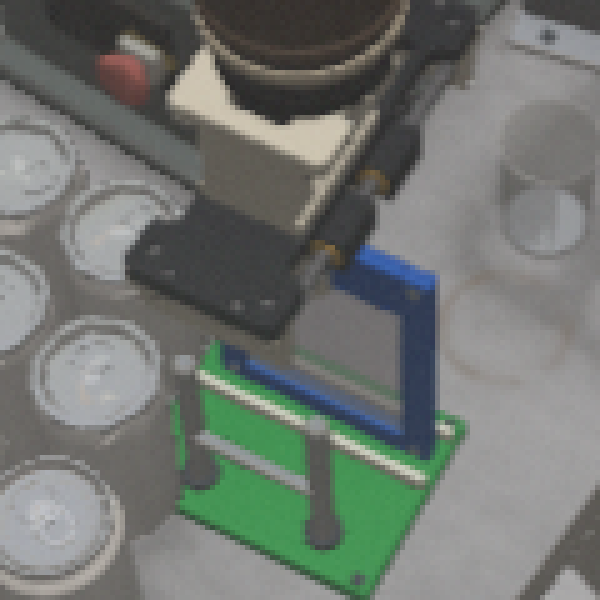

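The lower edge sits between the two ridges: near bottom corner at (420,455), ridge ends at (450,430) and (425,478). Now I'll tilt about the foot.

```bash
python3 - <<'E'
from h import *
s=arm.observe()
for th in(.03,.06,.095,.13,.165,.2,.235,.27,.30,.32,.33): leanpose(th,-.028,.006,.0105+.005*np.sin(th),s=s)
E
```

```text
clock 8.6667 shift [-3.4  0.4  1.9] turn [-0.0009  0.0302 -0.0012]
clock 8.6667 shift [-7.3  0.4  1.9] turn [-0.0009  0.0602 -0.0012]
clock 8.6667 shift [-11.7   0.4   2.1] turn [-0.0008  0.0952 -0.0012]
clock 8.6667 shift [-16.2   0.5   2.4] turn [-0.0008  0.1302 -0.0012]
clock 8.6667 shift [-20.6   0.5   2.9] turn [-0.0008  0.1652 -0.0013]
clock 8.6667 shift [-25.    0.5   3.5] turn [-0.0008  0.2002 -0.0013]
clock 8.6667 shift [-29.3   0.5   4.3] turn [-0.0007  0.2352 -0.0013]
clock 8.6667 shift [-33.7   0.5   5.3] turn [-0.0007  0.2702 -0.0013]
clock 8.6667 shift [-37.3   0.5   6.2] turn [-0.0007  0.3002 -0.0013]
clock 8.6667 shift [-39.8   0.5   6.9] turn [-0.0007  0.3202 -0.0013]
clock 8.6667 shift [-41.    0.5   7.3] turn [-0.0007  0.3302 -0.0013]
```

Call:
jog_arm:
  commands:
    - {"translation": [-1.5,0,1.5],"turn": [0,0.015,0]}
    - {"translation": [-5.3,0,1.9],"turn": [0,0.045,0]}
    - {"translation": [-9.6,0,2.0],"turn": [0,0.078,0]}
    - {"translation": [-14,0,2.2],"turn": [0,0.113,0]}
    - {"translation": [-18.4,0,2.6],"turn": [0,0.148,0]}
    - {"translation": [-22.8,0,3.2],"turn": [0,0.183,0]}
    - {"translation": [-27.2,0,3.9],"turn": [0,0.218,0]}
    - {"translation": [-31.5,0,4.8],"turn": [0,0.253,0]}
    - {"translation": [-35.2,0,5.6],"turn": [0,0.283,0]}
    - {"translation": [-38.3,0,6.5],"turn": [0,0.308,0]}
    - {"translation": [-40.5,0,7.1],"turn": [0,0.326,0]}
    - {"translation": [-41,0,7.3],"turn": [0,0.33,0]}

```text
clock: 9.67
position: [0.489, 0.1904, 0.1323]
ee_rot: [2.178, -1.917, 0.363]
force: [0.1, 1.2, 0.3]
width: 0.109
```

```bash
python3 - <<'E'
from h import *
s=arm.observe(); print(foot(s),{k:np.round(s[k],4) for k in('position','force','ft_torque','width')})
for th in(.34,.36,.38,.4,.41,.42,.43,.44,.45,.46,.47): leanpose(th,-.028,.006,.0105+.005*np.sin(th),s=s)
E
```

```text
(array([-0.0264,  0.0059,  0.0115]), 'lean', np.float64(0.3303)) {'position': array([0.489 , 0.1904, 0.1323]), 'force': array([0.1014, 1.1919, 0.3289]), 'ft_torque': array([0.7775, 0.1343, 0.0527]), 'width': np.float64(0.1086)}
clock 9.6667 shift [ 0.5  0.1 -0.1] turn [-0.0007  0.0097  0.001 ]
clock 9.6667 shift [-2.   0.1 -0.2] turn [-0.0007  0.0297  0.001 ]
clock 9.6667 shift [-4.5  0.1 -0.2] turn [-0.0007  0.0497  0.001 ]
clock 9.6667 shift [-7.   0.1 -0.1] turn [-0.0007  0.0697  0.001 ]
clock 9.6667 shift [-8.3  0.1 -0. ] turn [-0.0007  0.0797  0.001 ]
clock 9.6667 shift [-9.5  0.1  0. ] turn [-0.0007  0.0897  0.001 ]
clock 9.6667 shift [-10.8   0.1   0.1] turn [-0.0007  0.0997  0.001 ]
clock 9.6667 shift [-12.    0.1   0.2] turn [-0.0007  0.1097  0.001 ]
clock 9.6667 shift [-13.3   0.1   0.3] turn [-0.0007  0.1197  0.001 ]
clock 9.6667 shift [-14.6   0.1   0.4] turn [-0.0007  0.1297  0.001 ]
clock 9.6667 shift [-15.8   0.1   0.5] turn [-0.0007  0.1397  0.001 ]
```

Call:
jog_arm:
  commands:
    - {"translation": [0,0,0],"turn": [0,0.01,0]}
    - {"translation": [-1,0,0],"turn": [0,0.022,0]}
    - {"translation": [-3,0,0],"turn": [0,0.038,0]}
    - {"translation": [-5,0,0],"turn": [0,0.054,0]}
    - {"translation": [-7,0,0],"turn": [0,0.07,0]}
    - {"translation": [-8.3,0,0],"turn": [0,0.08,0]}
    - {"translation": [-8.3,0,0],"turn": [0,0.08,0]}
    - {"translation": [-8.3,0,0],"turn": [0,0.08,0]}

```text
clock: 10.33
position: [0.4882, 0.1968, 0.1295]
ee_rot: [2.128, -1.876, 0.442]
force: [-0.5, 0.0, -2.7]
width: 0.105
```

```bash
python3 - <<'E'
from h import *
s=arm.observe(); print(foot(s),{k:np.round(s[k],4) for k in('position','force','ft_torque','width')})
for th in(.41,.42,.43,.44,.45,.46,.47,.48): leanpose(th,-.028,.006,.0105+.005*np.sin(th),s=s)
im=arm.get_image('scene')[230:350,235:355]; cv2.imwrite('pics/o6.png',cv2.resize(im,None,fx=5,fy=5,interpolation=3))
E
```

```text
(array([-0.0294,  0.006 ,  0.0124]), 'lean', np.float64(0.4101)) {'position': array([0.4882, 0.1968, 0.1295]), 'force': array([-0.5046,  0.04  , -2.6671]), 'ft_torque': array([ 0.7365,  0.0984, -0.0367]), 'width': np.float64(0.1047)}
clock 10.3333 shift [-1.3  0.1 -0.6] turn [ 0.0005 -0.0001 -0.0002]
clock 10.3333 shift [-2.5  0.1 -0.7] turn [ 0.0005  0.0099 -0.0002]
clock 10.3333 shift [-3.8  0.1 -0.7] turn [ 0.0005  0.0199 -0.0002]
clock 10.3333 shift [-5.   0.1 -0.7] turn [ 0.0005  0.0299 -0.0002]
clock 10.3333 shift [-6.3  0.1 -0.7] turn [ 0.0005  0.0399 -0.0002]
clock 10.3333 shift [-7.6  0.1 -0.7] turn [ 0.0005  0.0499 -0.0002]
clock 10.3333 shift [-8.8  0.1 -0.7] turn [ 0.0005  0.0599 -0.0002]
clock 10.3333 shift [-10.1   0.1  -0.6] turn [ 0.0005  0.0699 -0.0002]
```

View pics/o6.png

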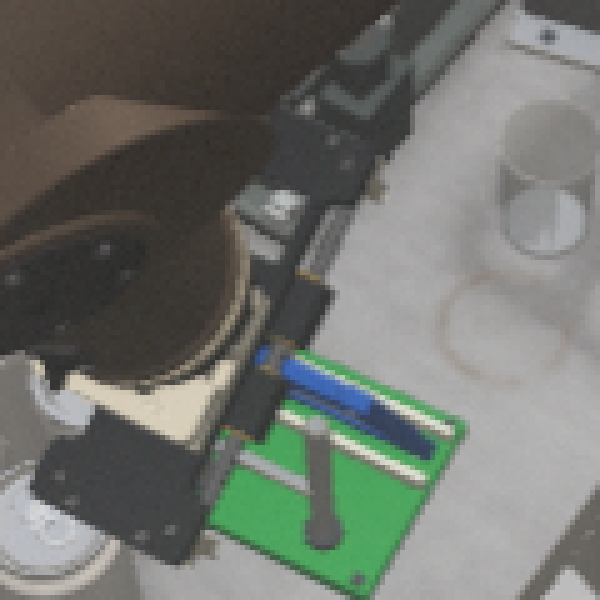

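The panel leans back towards the posts but isn't on them yet; the near post top is at (318,425), just behind it. Continuing slowly and watching the force.

Call:
jog_arm:
  commands:
    - {"translation": [-1.2,0,0],"turn": [0,0.005,0]}
    - {"translation": [-2.5,0,0],"turn": [0,0.012,0]}
    - {"translation": [-3.5,0,0],"turn": [0,0.02,0]}
    - {"translation": [-4.2,0,0],"turn": [0,0.026,0]}
    - {"translation": [-4.2,0,0],"turn": [0,0.026,0]}
    - {"translation": [-4.2,0,0],"turn": [0,0.026,0]}

```text
clock: 10.88
position: [0.4878, 0.2002, 0.128]
ee_rot: [2.111, -1.863, 0.468]
force: [0.4, -0.6, -2.1]
width: 0.105
```

Call:
jog_arm:
  commands:
    - {"translation": [-0.7,0,0],"turn": [0,0.005,0]}
    - {"translation": [-1.3,0,0],"turn": [0,0.01,0]}
    - {"translation": [-1.3,0,0],"turn": [0,0.01,0]}
    - {"translation": [-1.3,0,0],"turn": [0,0.01,0]}

```text
clock: 11.22
position: [0.4879, 0.2009, 0.1276]
ee_rot: [2.104, -1.858, 0.478]
force: [0.6, -3.1, -0.7]
width: 0.109
```

```bash
python3 - <<'E'
from h import *
s=arm.observe(); print(foot(s),{k:np.round(s[k],4) for k in('position','force','ft_torque','width')})
for th in(.44,.45,.46,.47,.48): leanpose(th,-.028,.006,.0105+.005*np.sin(th),s=s)
E
```

```text
(array([-0.0296,  0.0059,  0.0124]), 'lean', np.float64(0.447)) {'position': array([0.4879, 0.2009, 0.1276]), 'force': array([ 0.6282, -3.0615, -0.6996]), 'ft_torque': array([-0.0463, -0.1327, -0.1938]), 'width': np.float64(0.1086)}
clock 11.2167 shift [-0.4  0.2 -0.8] turn [ 0.0006 -0.007  -0.0015]
clock 11.2167 shift [-1.7  0.2 -0.9] turn [ 0.0006  0.003  -0.0015]
clock 11.2167 shift [-3.   0.2 -0.9] turn [ 0.0006  0.013  -0.0015]
clock 11.2167 shift [-4.2  0.2 -0.9] turn [ 0.0006  0.023  -0.0015]
clock 11.2167 shift [-5.5  0.3 -0.9] turn [ 0.0007  0.033  -0.0015]
```

Contact with the posts: Fy is -3.1 N at a lean of 0.447 rad. A small further press seats the foot and both posts.

Call:
jog_arm:
  commands:
    - {"translation": [-0.3,0,0.5],"turn": [0,0.002,0]}
    - {"translation": [-0.6,0,1],"turn": [0,0.005,0]}
    - {"translation": [-0.6,0,1.2],"turn": [0,0.005,0]}
    - {"translation": [-0.6,0,1.2],"turn": [0,0.005,0]}

```text
clock: 11.55
position: [0.4879, 0.2012, 0.1269]
ee_rot: [2.101, -1.856, 0.484]
force: [-0.2, -3.1, 5.9]
width: 0.11
```

```bash
python3 - <<'E'
from h import *
s=arm.observe(); print(foot(s),{k:np.round(s[k],4) for k in('position','force','ft_torque','width')})
E
```

```text
(array([-0.0299,  0.0057,  0.012 ]), 'lean', np.float64(0.4518)) {'position': array([0.4879, 0.2012, 0.1269]), 'force': array([-0.2355, -3.1167,  5.9195]), 'ft_torque': array([-0.7603,  0.0223, -0.3746]), 'width': np.float64(0.1099)}
```

Foot is down (Fz +5.9 N) and the panel rests on the posts. Relaxing the grip, then opening slightly.

Call:
jog_arm:
  commands:
    - {"translation": [0,0,0],"turn": [0,0,0]}
    - {"translation": [0,0,0],"turn": [0,0,0]}
    - {"translation": [0,0,0],"turn": [0,0,0]}
    - {"translation": [0,0,0],"turn": [0,0,0]}
  grip_force: 4

```text
clock: 11.88
position: [0.4879, 0.2019, 0.1264]
ee_rot: [2.103, -1.855, 0.482]
force: [-0.9, -0.6, 5.5]
width: 0.112
```

Call:
jog_arm:
  commands:
    - {"translation": [0,0,0],"turn": [0,0,0]}
    - {"translation": [0,0,0],"turn": [0,0,0]}
    - {"translation": [0,0,0],"turn": [0,0,0]}
    - {"translation": [0,0,0],"turn": [0,0,0]}
    - {"translation": [0,0,0],"turn": [0,0,0]}
    - {"translation": [0,0,0],"turn": [0,0,0]}
  claw: 0.5

```text
clock: 12.38
position: [0.4876, 0.2015, 0.1261]
ee_rot: [2.102, -1.855, 0.482]
force: [-0.6, 0.3, 0.6]
width: 0.251
```

```bash
python3 - <<'E'
from h import *
s=arm.observe(); print(foot(s),{k:np.round(s[k],4) for k in('position','force','ft_torque','width')})
im=arm.get_image('scene')[230:350,235:355]; cv2.imwrite('pics/o7.png',cv2.resize(im,None,fx=4,fy=4,interpolation=3))
E
```

```text
(array([-0.0294,  0.006 ,  0.0111]), 'lean', np.float64(0.451)) {'position': array([0.4876, 0.2015, 0.1261]), 'force': array([-0.5983,  0.3415,  0.5941]), 'ft_torque': array([0.5201, 0.0695, 0.0499]), 'width': np.float64(0.2509)}
```

View pics/o7.png

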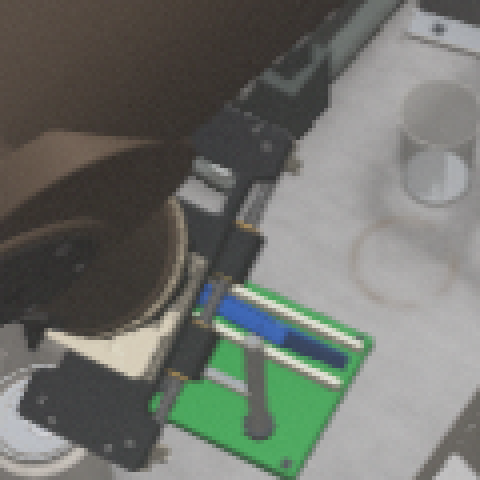

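Released: the panel stays leaning with 6 mm of finger clearance each side. Retreating along the tool axis.

Call:
jog_arm:
  commands:
    - {"translation": [0,0,-3],"turn": [0,0,0]}
    - {"translation": [0,0,-8],"turn": [0,0,0]}
    - {"translation": [0,0,-15],"turn": [0,0,0]}
    - {"translation": [0,0,-24],"turn": [0,0,0]}
    - {"translation": [0,0,-35],"turn": [0,0,0]}
    - {"translation": [0,0,-48],"turn": [0,0,0]}
    - {"translation": [0,0,-64],"turn": [0,0,0]}
    - {"translation": [0,0,-80],"turn": [0,0,0]}
    - {"translation": [0,0,-95],"turn": [0,0,0]}
    - {"translation": [0,0,-105],"turn": [0,0,0]}
    - {"translation": [0,0,-110],"turn": [0,0,0]}

```text
clock: 13.35
position: [0.4819, 0.2506, 0.227]
ee_rot: [2.105, -1.856, 0.483]
force: [0.8, -0.3, -0.6]
width: 0.248
```

```bash
python3 - <<'E'
from h import *
s=arm.observe(); print({k:np.round(s[k],4) for k in('position','force','ft_torque','width')})
go([.45,.0,.3],-1.445,s=s)
E
```

```text
{'position': array([0.4819, 0.2506, 0.227 ]), 'force': array([ 0.816 , -0.314 , -0.6479]), 'ft_torque': array([0.4952, 0.1209, 0.0071]), 'width': np.float64(0.2484)}
clock 13.35 shift [252.1  62.9  40.3] turn [-0.0019 -0.4492 -0.0005]
```

Call:
jog_arm:
  commands:
    - {"translation": [0,0,-12],"turn": [0,0,0]}
    - {"translation": [5,0,-30],"turn": [0,-0.05,0]}
    - {"translation": [15,5,-50],"turn": [0,-0.1,0]}
    - {"translation": [40,12,-65],"turn": [0,-0.15,0]}
    - {"translation": [70,20,-68],"turn": [0,-0.2,0]}
    - {"translation": [102,30,-60],"turn": [0,-0.25,0]}
    - {"translation": [136,40,-46],"turn": [0,-0.3,0]}
    - {"translation": [170,50,-30],"turn": [0,-0.35,0]}
    - {"translation": [204,60,-12],"turn": [0,-0.4,0]}
    - {"translation": [236,70,4],"turn": [0,-0.43,0]}
    - {"translation": [252,75,14],"turn": [0,-0.45,0]}
    - {"translation": [252,75,14],"turn": [0,-0.45,0]}

```text
clock: 14.35
position: [0.4352, 0.0023, 0.3223]
ee_rot: [2.344, -2.089, 0.001]
force: [-0.5, -0.2, -0.4]
width: 0.252
```

```bash
python3 - <<'E'
from h import *
s=arm.observe(); print({k:np.round(s[k],4) for k in('position','force','width')})
o=[]
for n,(x0,y0,x1,y1) in(('scene',(225,210,355,370)),('top',(185,210,325,310))):
    im=arm.get_image(n); cv2.imwrite(f'pics/{n}9.png',im)
    th=.45; up=np.sin(th)*ex+[0,0,np.cos(th)]; F=O-.030*ex+.006*ey+[0,0,.012]
    q=proj(n,[F+a*ey+b*up for a,b in((-.06,0),(.06,0),(.06,.16),(-.06,.16))])
    for k in('panel_foot','panel_center'): print(n,k,[(np.round(l['at'],1).tolist(),round(l['confidence'],2)) for l in arm.landmark_of(n,k)[:1]],proj(n,[F if 'foot' in k else F+.08*up]).round(1))
    raw=cv2.resize(im[y0:y1,x0:x1],None,fx=2.8,fy=2.8,interpolation=3); ov=raw.copy()
    cv2.polylines(ov,[np.int32((q-[x0,y0]+.5)*2.8)],True,(0,0,255),1)
    o.append(cv2.copyMakeBorder(ov,0,448-ov.shape[0],0,0,0))
cv2.imwrite('pics/o8.png',np.hstack(o))
E
```

```text
{'position': array([0.4352, 0.0023, 0.3223]), 'force': array([-0.4878, -0.161 , -0.3882]), 'width': np.float64(0.2523)}
scene panel_foot [([301.2, 310.1], 0.9)] [[299.7 309.9]]
scene panel_center [([288.8, 307.1], 0.56)] [[291.6 306. ]]
top panel_foot [([267.8, 259.6], 0.96)] [[267.5 259.4]]
top panel_center [([248.9, 255.6], 0.96)] [[251.5 258.1]]
```

View pics/o8.png

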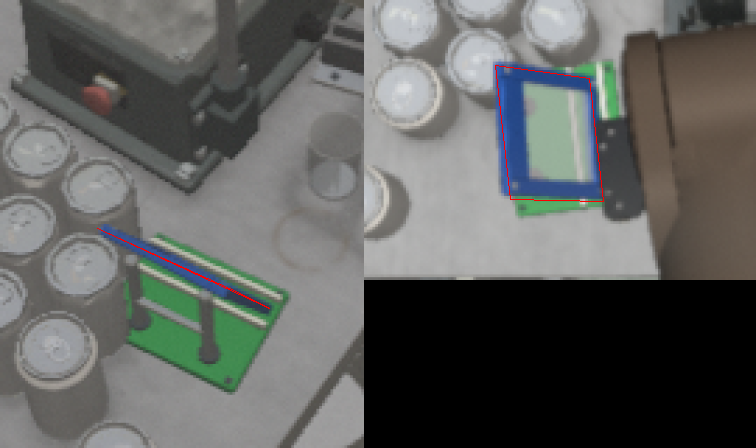

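The panel leans on the posts in the front groove, but in the top view its near-left corner (502,195) sits about 3 px beyond the prediction. I'll move the arm clear and fit the pose numerically.

Call:
jog_arm:
  commands:
    - {"translation": [15,0,0],"turn": [0,0,0]}
    - {"translation": [40,0,0],"turn": [0,0,0]}
    - {"translation": [70,0,0],"turn": [0,0,0]}
    - {"translation": [100,0,0],"turn": [0,0,0]}
    - {"translation": [125,0,0],"turn": [0,0,0]}
    - {"translation": [140,0,0],"turn": [0,0,0]}
    - {"translation": [140,0,0],"turn": [0,0,0]}

```text
clock: 15.23
position: [0.4541, -0.1328, 0.3222]
ee_rot: [2.351, -2.08, 0.002]
force: [-0.5, -0.0, 0.4]
width: 0.249
```

```bash
python3 - <<'E'
import fit
from fit import *
ims={}
for n in('scene','top'): ims[n]=arm.get_image(n); cv2.imwrite(f'pics/{n}10.png',ims[n])
fit.ROI['b']=dict(top=(225,225,285,290),scene=(250,280,335,330))
M=masks(ims,'b')
def fp(p):
    fx,fy,yaw,th=p[:4]; P=np.array([[a,b,c] for a in(-.005,.005) for b in(-.06,.06) for c in(0,.16)])
    P=R.from_euler('y',th).apply(P); P=R.from_euler('z',yaw).apply(P)+[fx,fy,.012]
    return O+P[:,:1]*ex+P[:,1:2]*ey+P[:,2:]*[0,0,1]
for sub in(M,{'top':M['top']},{'scene':M['scene']}):
    r=fit.fit(sub,[-.03,.006,0.,.45],fp,[.006,.006,.06,.06]); print(list(sub),r.x.round(4),round(r.fun,3))
x=fit.fit({'top':M['top']},[-.03,.006,0.,.45],fp,[.006,.006,.06,.06]).x
v=ims['top'][215:300,215:300].copy(); v=cv2.resize(v,None,fx=6,fy=6,interpolation=3)
cv2.polylines(v,[np.int32((cv2.convexHull(np.float32(proj('top',fp(x))))-215+.5)*6)],True,(0,0,255),1)
cv2.imwrite('pics/o9.png',v)
print(arm.observe()['force'])
E
```

```text
Traceback (most recent call last):
AttributeError: 'function' object has no attribute 'ROI'
```

```bash
python3 - <<'E'
import fit as F
from h import *
ims={n:cv2.imread(f'pics/{n}10.png') for n in('scene','top')}
F.ROI['b']=dict(top=(225,225,285,290),scene=(250,280,335,330))
M=F.masks(ims,'b')
def fp(p):
    fx,fy,yaw,th=p[:4]; P=np.array([[a,b,c] for a in(-.005,.005) for b in(-.06,.06) for c in(0,.16)])
    P=R.from_euler('y',th).apply(P); P=R.from_euler('z',yaw).apply(P)+[fx,fy,.012]
    return O+P[:,:1]*ex+P[:,1:2]*ey+P[:,2:]*[0,0,1]
x=None
for sub in({'top':M['top']},M,{'scene':M['scene']}):
    r=F.fit(sub,[-.03,.006,0.,.45],fp,[.006,.006,.06,.06]); print(list(sub),r.x.round(4),round(r.fun,3)); x=r.x if x is None else x
v=cv2.resize(ims['top'][215:300,215:300],None,fx=6,fy=6,interpolation=3)
cv2.polylines(v,[np.int32((cv2.convexHull(np.float32(proj('top',fp(x))))-215+.5)*6)],True,(0,0,255),1)
cv2.imwrite('pics/o9.png',v)
E
```

```text
['top'] [-0.0281  0.0029 -0.027   0.4449] 0.026
['scene', 'top'] [-0.0279  0.0042 -0.0267  0.4363] 0.279
['scene'] [-0.0309  0.0094 -0.0276  0.4636] 0.235
```

View pics/o9.png

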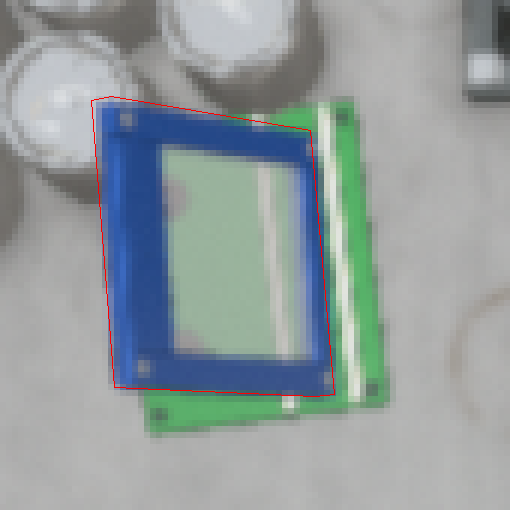

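The fit puts the foot at rack x -28 mm and y +3 mm, lean 0.445 rad, yaw -0.03 rad. All are within limits and nothing is touching, so I'm handing in.

```bash
python3 -c "
from h import *
print(arm.observe()['clock'],arm.sign_off())"
```

```text
the job is handed in; nothing more can be done
15.3333 None
```

The guard window is leaning on the posts with its lower edge in the rack's front groove, and the job was handed in at 15.3 s of the 38 s allowed.

I gripped it at the top bar, lifted it straight up, carried it clear of the machine and over the beaker, and set its foot between the two ridges. I then tilted it about the foot until the force readings showed it on the posts and the groove floor. I relaxed the grip before opening the fingers and backed off along the tool axis.

| Last check (top camera fit) | Measured | Allowed |
|---|---|---|
| Foot x in rack | -28 mm | -42 to -15 mm |
| Foot y in rack | +3 mm | -20 to +20 mm |
| Lean | 0.445 rad | 0.37 to 0.54 rad |
| Yaw against rack | about -0.03 rad | below 0.15 rad |

- **Arm clear:** after the retreat the wrist force was at noise level and the arm was well away from the rack and panel.
- **Cameras disagree slightly:** the scene camera gave foot y +9 mm and lean 0.46 rad. It sees the panel nearly edge-on, so its fit was poor (misfit 0.24, against 0.03 for the top camera), but its values are also within limits.
- **Yaw:** a raw corner comparison suggested a little more yaw than the fit, still well under the limit.
- **Can behind the rack:** a can stands a few millimetres from the far post, so I aimed about 6 mm towards the robot. I saw no sign of contact with it, but did not measure that.
- **Bystanders:** I did not re-measure the positions of the beaker, loose can, tape and sleeve at the end. I saw no sign of any contact with them.
- **Refused move:** one move call was refused for a missing field, without moving the arm, and was resent.

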